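# Set the sample carriage's brake, seat its jar tray, release the brake

### The arm

A 7-joint arm with a two-finger parallel gripper is mounted at the origin on the work surface. World frame = base frame: x ahead of the robot, y to its left, z up, the work surface at z = 0. Lengths are in m, angles in rad, forces in N, time in s.
With the tool pointing down it reaches from about 0.425 to 0.875 m from the base axis. Payload 9.9 kg.
Tool frame: the origin (TCP) lies midway between the tips of the shut fingers; the grasp point (between the pads) lies r.hold_point_z behind it (r.hold_point_z is the distance from the TCP to the grasp point, in m); z points along the fingers, y is the direction in which the jaws open and shut (so a half turn about z gives the same grasp; the last joint's range is limited). The gripper opens to 85 mm and grips with 20 to 120 N. Pads are 22 mm wide; open, the fingers measure 114 mm over their backs; the gripper's body (76 mm by 85 mm) begins 54 mm behind the grasp point. The pads swing forward as they close: fully open they stand 13 mm farther back than shut.
Start: joints at [-1.341, 0.576, 0.025, 1.437, -0.015, 1.129, -0.057], TCP at [0.208, 0.642, 0.202] pointing down, gripper open.
Joint ranges: [-2.76, 2.76], [-0.34, 2.15], [-1.52, 1.57], [0.19, 2.46], [-1.09, 4.23], [0.17, 1.99], [-2.82, 2.82]. Speed limits (rad/s): [2.22, 2.22, 3.01, 3.01, 3.14, 3.14, 3.14].

### API

Orientations are given as [roll, pitch, yaw] about the fixed x, y, z axes, in that order (R = Rz(yaw) Ry(pitch) Rx(roll)).
In Python, from rig import r, optics gives the robot as it stands. The module is installed in compiled form; this text tells all that it offers.
- The arm moves only by the tool drive_tool, never from a script. Its argument "targets" is a list of rows, each an object of numbers: "x", "y", "z": the shift along the world's x, y, z in m; "rx", "ry", "rz": the turn, a rotation vector about the world's x, y, z in degrees; "grip": the finger opening in m, from 0 to 0.0854. In form: [{"x": .., "y": .., "z": .., "rx": .., "ry": .., "rz": .., "grip": ..}, ...]. A call has 1 to 12 rows; each row shifts and turns the commanded pose from where the row before left it; what a row does not reach is not made up. A row lasts 1/10 s, in which the tool goes at most 50 mm and 8.59 degrees, less where a joint would pass 70% of its speed; a pose out of reach is approached as far as the arm can. A call is refused whole if a number of a shift passes 0.05 or a number of a turn 8.59, either way. A call with a gripper value outside its range is refused whole. The fingers move at their own pace and stop on an object; "newtons" is the grip in N (left out, the last holds). Time passes only in rows, so rows that do not move let the fingers close. It gives the time, the measured TCP pose, the force and the opening at its end, in the units of the state.
- r.read_state(): the state, without advancing time (a new reading comes with each control period).
- optics.get_image(name): name is "side" or "top"; returns a dict with "color" (384x512x3 uint8, blue, green, red), "K" (3x3 intrinsics, pixels), "origin" and "rotation" of the camera in the world. Camera axes: x right, y up, looking along -z (the intrinsics and any distortion apply to the point x, -y, -z); pixel columns grow to the right and rows downward; lengths in m; the calibration is good to about 2 mm. A picture is of the moment at which its call begins. There is no depth.
- r.hand_in(): hands the job in, once; it reports no verdict.
The state is a dict: "time_s": time; "qpos": joint angles; "qd": joint speeds; "joint_efforts": joint torques, N m; "position": TCP position; "tool_rot": TCP orientation; "ft_force": force on the tool from outside, world axes, zero at the start; "ft_torque": the same for the moment, N m; "opening": finger opening in m.
Only numpy, scipy, OpenCV 4.12 (cv2) and the standard library are available. Lean on these libraries where they do the work, as an engineer would, in place of code of your own. Each camera call takes 0.05 s, during which the arm holds its last target.

### The job

Push the sample carriage's brake lever down until it locks, then push the sliding tray of jars home until it is firmly up against its rubber buffer without squashing the buffer hard, and finally flick the brake lever back up so that the carriage is left free. Keep the carriage where it stands on its track, and do not disturb the glassware and tools lying about.

Things in the scene. Friction and masses are not known exactly. Their poses are not given: they have to be found in the camera images.
- track: Fixed aluminium track 560 mm long (its y axis), 240 mm wide, with two steel rails, on the bench; the origin is on the bench near the middle, z up, x points away from the robot (turned by up to 0.15 rad). The carriage rolls along it.
- carriage_deck (a point): Centre of the top face of the grey carriage's deck, 60 mm above the bench, 130 mm (x) by 270 mm (y); axes as the track's. Unbraked, the carriage rolls along the track's y at about 1.5 N, less than the tray needs to slide, so push the tray only with the brake locked; the locked brake holds about 19 N. The carriage must not be moved more than 10 mm.
- brake (a joint): Angle of the steel brake lever on the carriage's robot side: 0 = up (released; the start), about 0.85 rad = down and locked, its rubber shoe on the track's ledge. A spring carries it over the middle (0.40 rad) and holds it at either end; the foot bar needs about 8 N square to the arm (11 N straight down) to start from either end, nothing at the middle.
- brake_hinge (a point): Point on the lever's hinge line, which runs parallel to the track's y, 78 mm nearer the robot (-x) than point carriage_deck and 9 mm higher; axes as the track's. The foot bar's centre line is 80 mm from it: at lever angle q it lies 80 cos(0.80-q) mm to -x of the hinge and 80 sin(0.80-q) mm above it (q near 0.85: just below it).
- brake_grip (a point): Middle of the steel foot bar at the lever's tip: round, 16 mm thick, parallel to the track's y, free over 35 mm either way; the lever's arm joins its +y end. 126 mm above the bench when up, 65 mm when locked, with open space round it and below it to the ledge at 24 mm. Press it from above; raise it by pinching it from above with fingers closing along the track's x (it turns in the grip), or hook it.
- tray_push (a point): Middle of the outer face (looking to the track's -y) of the white tray's tall end plate, 128 mm above the bench: plate 104 mm wide (x), 6 mm thick, from 65 to 143 mm above the bench. Push it here with closed fingers towards +y of the track. Axes as the track's. The tray holds three fixed jars, tops 134 mm above the bench.
- tray (a joint): How far the tray stands out along the track's -y, in m; it falls as the tray is pushed in. The tray slides along the track's y on the deck with about 4 N of friction and stays where it is left. It starts 33 to 67 mm short of its buffer, which it meets somewhere between +0.007 and -0.007.
- buffer (a joint): Squeeze of the black rubber buffer (26 mm round) on its bracket at the deck's +y end, in m: 0 = untouched. Its place on the deck differs by up to 14 mm from time to time and is not measured: feel for it. It pushes back 1.5 N per mm: 10 N on the tray squeezes it 4 mm. Squeeze it 2 mm or more, never over 7.5 mm (15 N on the tray). Let go, the tray springs back and keeps it squeezed 2 to 3 mm.
- jar_a: Bystander: amber jar, 68 mm wide, 100 mm tall, right of the lever in front of the track; origin under its base. Leave alone.
- jar_b: Bystander: amber jar, 60 mm wide, 90 mm tall, off the track's left (+y) end; origin under its base. Leave alone.
- beaker: Bystander: glass beaker, 60 mm wide, 75 mm tall, left of the carriage's front; origin under its base. Leave alone.
- vial: Bystander: vial, 26 mm wide, 50 mm tall, left of the carriage's front; origin under its base. Leave alone.
- dish: Bystander: white dish, 90 mm wide, 20 mm tall, right of the carriage's front; origin under its base. Leave alone.
- spatula: Bystander: narrow steel laboratory spatula 170 mm long, lying on the bench left of the robot. Leave alone.
- clamp: Bystander: steel clamp 170 mm long, lying on the bench right of the robot. Leave alone.

How it is judged:
On the way, in this order (a step that is already met when the one before it is completed fails the run):
1. the brake lever is down and locked, with the tray not yet at its buffer (value of joint brake above 0.72 rad and value of joint buffer below 0.0005 m), for 0.2 s.
2. with the brake locked, the tray is pushed firmly against its buffer (squeezed at least 2 mm) (value of joint buffer above 0.002 m and value of joint brake above 0.7 rad), for 0.2 s.
3. the brake lever is up again (value of joint brake below 0.1 rad), for 0.2 s.
At the end, for the whole second after the job is handed in: The brake lever is up (below 0.1 rad), the tray still stands against its buffer (squeezed more than 1 mm), the carriage is within 10 mm of where it stood (value of joint brake below 0.1 rad and value of joint buffer above 0.001 m and distance of carriage_deck from where it was at the start of the episode below 0.01 m); the robot touches nothing.
It fails at once if the carriage is moved more than 10 mm along its track (distance of carriage_deck from where it was at the start of the episode above 0.01 m).
It fails at once if the buffer is squashed more than 7.5 mm (over about 15 N on the tray) (value of joint buffer above 0.0075 m).
It fails at once if a bystander is moved more than 30 mm (distance of any of jar_a, jar_b, beaker, vial, dish, spatula, clamp from where it was at the start of the episode above 0.03 m).
It also fails if it takes over 64 s, if anything falls off the work surface, if the arm or the gripper's body presses on something with over 40 N, if the wrist force passes 120 N, or if a joint passes its speed limit or range.

## Working session

There is one attempt and no reset: what is moved stays moved. The work goes in short steps, Python scripts to look and compute and a tool call to move; the robot and the scene stay as the last step left them, time stands still between calls to the robot, and variables do not carry over. Pictures are saved under pics/ and viewed, and the job is handed in when it is done.

Besides the shell and the picture viewer there is one more tool, called after "Emit:" by a JSON object that holds its "method" and its "body". drive_tool: Moves the arm, as the interface text tells. Its arguments: {"type":"object","properties":{"targets":{"type":"array","items":{"type":"object","properties":{"x":{"type":"number"},"y":{"type":"number"},"z":{"type":"number"},"rx":{"type":"number"},"ry":{"type":"number"},"rz":{"type":"number"},"grip":{"type":"number"}}}},"newtons":{"type":"number"}},"required":["targets"]}

```bash
mkdir -p pics; python3 - <<'E'
from rig import r, optics
import cv2
s=r.read_state()
print({k:s[k] for k in ("time_s","position","tool_rot","ft_force","opening")}, r.hold_point_z)
for n in ("side","top"):
    d=optics.get_image(n); cv2.imwrite(f"pics/{n}0.png",d["color"]); print(n,d["K"],d["origin"],d["rotation"],[k for k in d])
E
```

```text
{'time_s': 0.0, 'position': array([0.20819795, 0.64156676, 0.20124017]), 'tool_rot': array([-3.13995789e+00,  7.25339488e-05,  2.82782793e+00]), 'ft_force': array([ 0.70689624, -0.61951615, -0.67371336]), 'opening': 0.08567387050842393} 0.0187
side [[429.83447618   0.         255.02032041]
 [  0.         429.83447618 193.67158033]
 [  0.           0.           1.        ]] [-0.33163529 -0.74277972  0.91956547] [ 0.92599418 -0.00393357 -0.79501171] ['color', 'K', 'origin', 'rotation']
top [[379.87877926   0.         253.91557826]
 [  0.         379.87877926 191.47103522]
 [  0.           0.           1.        ]] [0.29386806 0.00956698 1.13171977] [ 0.15953026 -0.01813009 -1.55868331] ['color', 'K', 'origin', 'rotation']
```

View pics/side0.png

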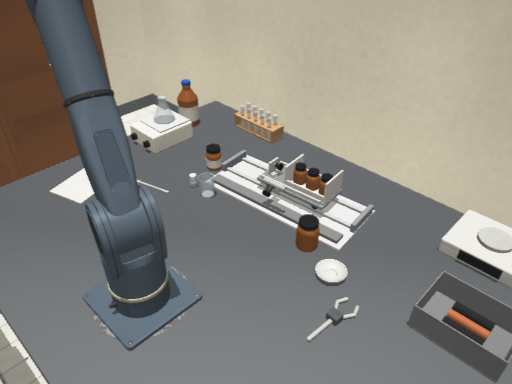

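View pics/top0.png

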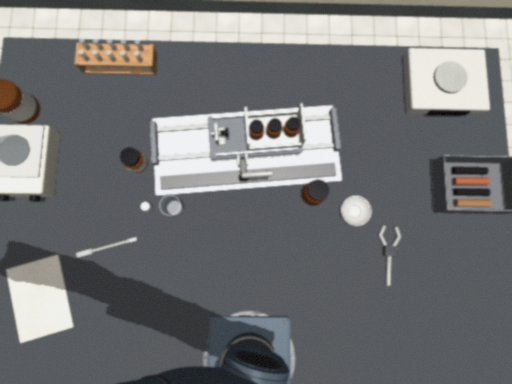

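```bash
cat > h.py <<'E'
import numpy as np, cv2
from scipy.spatial.transform import Rotation as R
from rig import r, optics
def ray(d,u,v):
    p=np.linalg.inv(d["K"])@[u,v,1]; p=np.array([p[0],-p[1],-p[2]])
    return d["origin"],R.from_euler('xyz',d["rotation"]).as_matrix()@p
def onz(d,u,v,z):
    o,w=ray(d,u,v); return o+w*(z-o[2])/w[2]
def proj(d,P):
    c=R.from_euler('xyz',d["rotation"]).as_matrix().T@(np.asarray(P)-d["origin"])
    q=d["K"]@[c[0],-c[1],-c[2]]; return q[:2]/q[2]
def tri(d1,a,d2,b):
    o1,w1=ray(d1,*a);o2,w2=ray(d2,*b)
    A=np.stack([w1,-w2],1);t=np.linalg.lstsq(A,o2-o1,rcond=None)[0]
    p,q=o1+w1*t[0],o2+w2*t[1]; return (p+q)/2,np.linalg.norm(p-q)
E
python3 - <<'E'
import cv2
t=cv2.imread("pics/top0.png");s=cv2.imread("pics/side0.png")
cv2.imwrite("pics/t1.png",cv2.resize(t[95:205,145:345],None,fx=4,fy=4,interpolation=cv2.INTER_CUBIC))
cv2.imwrite("pics/s1.png",cv2.resize(s[140:260,205:380],None,fx=4.5,fy=4.5,interpolation=cv2.INTER_CUBIC))
E
```

```text
(no output)
```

View pics/t1.png

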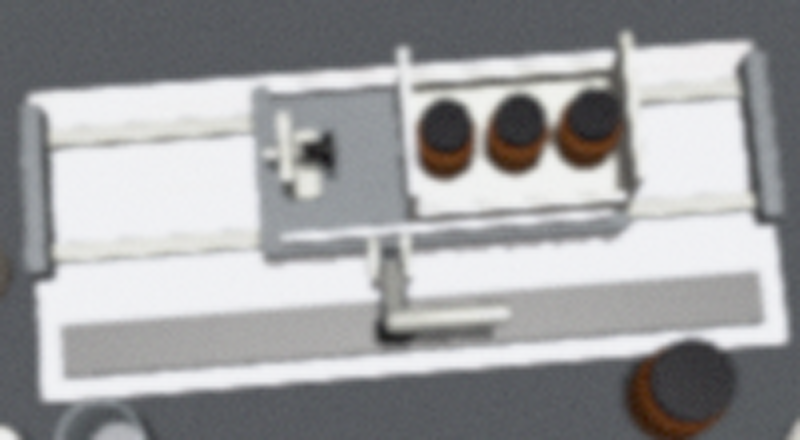

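View pics/s1.png

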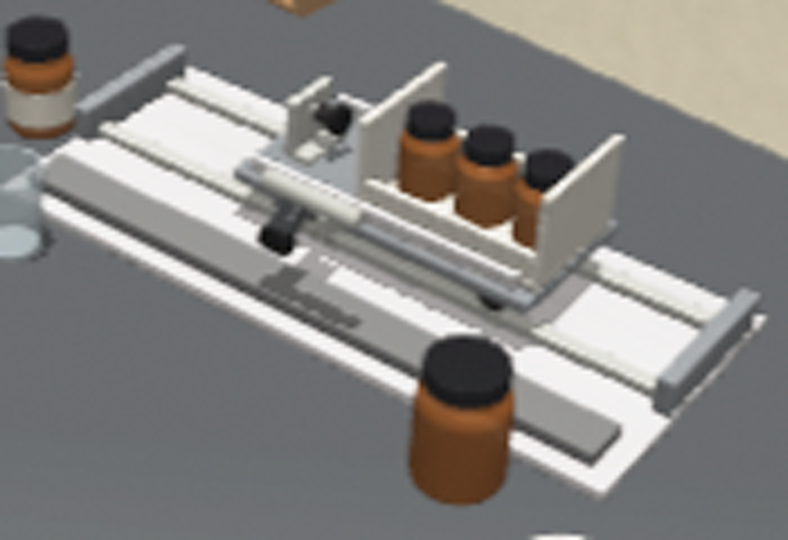

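```bash
python3 - <<'E'
from h import *
np.set_printoptions(precision=4,suppress=True)
t=optics.get_image("top");s=optics.get_image("side")
T=lambda u,v:(145+(u+.5)/4-.5,95+(v+.5)/4-.5); S=lambda u,v:(205+(u+.5)/4.5-.5,140+(v+.5)/4.5-.5)
print("bar +y end",tri(t,T(385,321),s,S(266,183)), "bar -y end",tri(t,T(510,313),s,S(360,212)))
for p in [(385,321),(510,313)]: print("bar z.126",onz(t,*T(*p),.126))
for p in [(266,183),(360,212)]: print("side bar z.126",onz(s,*S(*p),.126))
print("plate outer top near/far (side z.143)",onz(s,*S(545,203),.143),onz(s,*S(623,137),.143), "bottom",onz(s,*S(540,285),.065))
print("plate top view far/near",onz(t,*T(626,33),.143),onz(t,*T(637,190),.143))
# deck edge: front edge left corner & right
for p in [(267,246),(627,222),(258,88)]: print("deck",onz(t,*T(*p),.06))
for p in [(42,402),(787,340),(28,93),(752,42)]: print("track",onz(t,*T(*p),.0))
print("buffer",onz(t,*T(320,150),.1))
print("jara top",onz(t,*T(693,380),.1), onz(s,*S(467,370),.1))
E
```

```text
bar +y end (array([0.5014, 0.0296, 0.1199]), np.float64(0.0014684303041655326)) bar -y end (array([ 0.5056, -0.0547,  0.1351]), np.float64(0.00024902174547427296))
bar z.126 [0.5008 0.029  0.126 ]
bar z.126 [ 0.5076 -0.0554  0.126 ]
side bar z.126 [0.4945 0.0242 0.126 ]
side bar z.126 [ 0.5152 -0.0466  0.126 ]
plate outer top near/far (side z.143) [ 0.5946 -0.145   0.143 ] [ 0.7    -0.1355  0.143 ] bottom [ 0.6042 -0.1433  0.065 ]
plate top view far/near [ 0.7015 -0.1331  0.143 ] [ 0.5901 -0.1397  0.143 ]
deck [0.5684 0.1167 0.06  ]
deck [ 0.5907 -0.1447  0.06  ]
deck [0.6878 0.1268 0.06  ]
track [0.4607 0.2874 0.    ]
track [ 0.5168 -0.2747  0.    ]
track [0.7025 0.3111 0.    ]
track [ 0.755 -0.253  0.   ]
buffer [0.6283 0.0775 0.1   ]
jara top [ 0.4679 -0.1837  0.1   ] [ 0.4606 -0.1884  0.1   ]
```

Emit:
{"method": "drive_tool", "body": {"targets": [{"x":0.0165,"y":-0.0364,"rz":-3.7},{"x":0.0165,"y":-0.0364,"rz":-3.7},{"x":0.0165,"y":-0.0364,"rz":-3.7},{"x":0.0165,"y":-0.0364,"rz":-3.7},{"x":0.0165,"y":-0.0364,"rz":-3.7},{"x":0.0165,"y":-0.0364,"rz":-3.7},{"x":0.0165,"y":-0.0364,"rz":-3.7},{"x":0.0165,"y":-0.0364,"rz":-3.7},{"x":0.0165,"y":-0.0364,"rz":-3.7}]}}

```text
$.targets[0]: bad value
```

Emit:
{"method": "drive_tool", "body": {"targets": [{"x":0.0165,"y":-0.0364,"rz":-3.7},{"x":0.0165,"y":-0.0364,"rz":-3.7},{"x":0.0165,"y":-0.0364,"rz":-3.7},{"x":0.0165,"y":-0.0364,"rz":-3.7},{"x":0.0165,"y":-0.0364,"rz":-3.7},{"x":0.0165,"y":-0.0364,"rz":-3.7},{"x":0.0165,"y":-0.0364,"rz":-3.7},{"x":0.0165,"y":-0.0364,"rz":-3.7},{"x":0.0165,"y":-0.0364,"rz":-3.7},{},{}]}}

```text
$.targets[0]: bad value
```

Emit:
{"method": "drive_tool", "body": {"targets": [{"x":0.0165,"y":-0.0364,"z":0,"rx":0,"ry":0,"rz":-3.7,"grip":0.08},{"x":0.0165,"y":-0.0364,"z":0,"rx":0,"ry":0,"rz":-3.7,"grip":0.08},{"x":0.0165,"y":-0.0364,"z":0,"rx":0,"ry":0,"rz":-3.7,"grip":0.08},{"x":0.0165,"y":-0.0364,"z":0,"rx":0,"ry":0,"rz":-3.7,"grip":0.08},{"x":0.0165,"y":-0.0364,"z":0,"rx":0,"ry":0,"rz":-3.7,"grip":0.08},{"x":0.0165,"y":-0.0364,"z":0,"rx":0,"ry":0,"rz":-3.7,"grip":0.08},{"x":0.0165,"y":-0.0364,"z":0,"rx":0,"ry":0,"rz":-3.7,"grip":0.08},{"x":0.0165,"y":-0.0364,"z":0,"rx":0,"ry":0,"rz":-3.7,"grip":0.08},{"x":0.0165,"y":-0.0364,"z":0,"rx":0,"ry":0,"rz":-3.7,"grip":0.08}]}}

```text
time_s: 1.1
position: [0.3572, 0.3129, 0.2022]
tool_rot: [3.141, -0.0, 2.244]
ft_force: [0.9, 0.4, -0.3]
opening: 0.0803
```

Emit:
{"method": "drive_tool", "body": {"targets": [{"x":0.0165,"y":-0.0364,"z":0,"rx":0,"ry":0,"rz":-3.7,"grip":0.07},{"x":0.0165,"y":-0.0364,"z":0,"rx":0,"ry":0,"rz":-3.7,"grip":0.06},{"x":0.0165,"y":-0.0364,"z":0,"rx":0,"ry":0,"rz":-3.7,"grip":0.06},{"x":0.0165,"y":-0.0364,"z":0,"rx":0,"ry":0,"rz":-3.7,"grip":0.06},{"x":0.0165,"y":-0.0364,"z":0,"rx":0,"ry":0,"rz":-3.7,"grip":0.06},{"x":0.0165,"y":-0.0364,"z":0,"rx":0,"ry":0,"rz":-3.7,"grip":0.06},{"x":0.0165,"y":-0.0364,"z":0,"rx":0,"ry":0,"rz":-3.7,"grip":0.06},{"x":0.0165,"y":-0.0364,"z":0,"rx":0,"ry":0,"rz":-3.7,"grip":0.06},{"x":0.0165,"y":-0.0364,"z":0,"rx":0,"ry":0,"rz":-3.7,"grip":0.06},{"x":0,"y":0,"z":0,"rx":0,"ry":0,"rz":0,"grip":0.06},{"x":0,"y":0,"z":0,"rx":0,"ry":0,"rz":0,"grip":0.06}]}}

```text
time_s: 2.2
position: [0.5053, -0.0138, 0.2019]
tool_rot: [-3.141, 0.0, 1.664]
ft_force: [0.1, -0.1, 0.0]
opening: 0.0597
```

```bash
python3 - <<'E'
from h import *
s=r.read_state();print(s["position"],s["tool_rot"],s["opening"])
for n in ("side","top"):
    d=optics.get_image(n);c=d["color"]
    c=c[120:280,180:390] if n=="side" else c[85:235,140:350]
    cv2.imwrite(f"pics/{n}2.png",cv2.resize(c,None,fx=3.5,fy=3.5,interpolation=cv2.INTER_CUBIC))
E
```

```text
[ 0.50525074 -0.01382469  0.20186368] [-3.14105370e+00  7.28864388e-05  1.66376535e+00] 0.05965088701363682
```

View pics/side2.png

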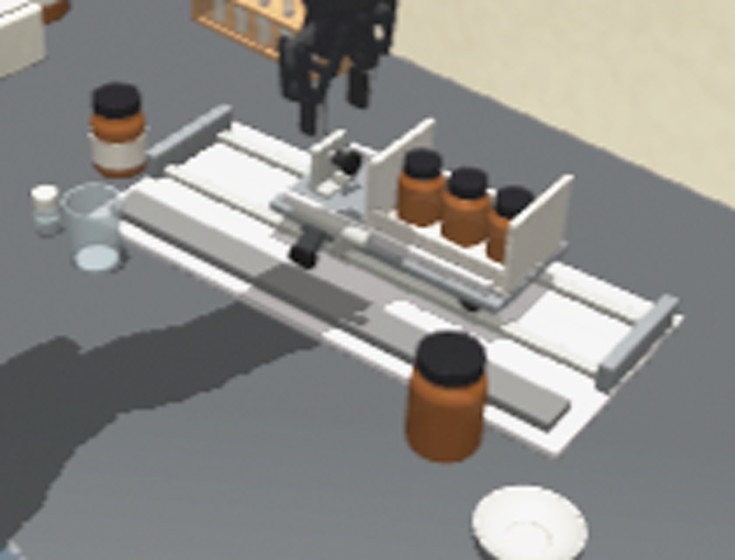

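View pics/top2.png

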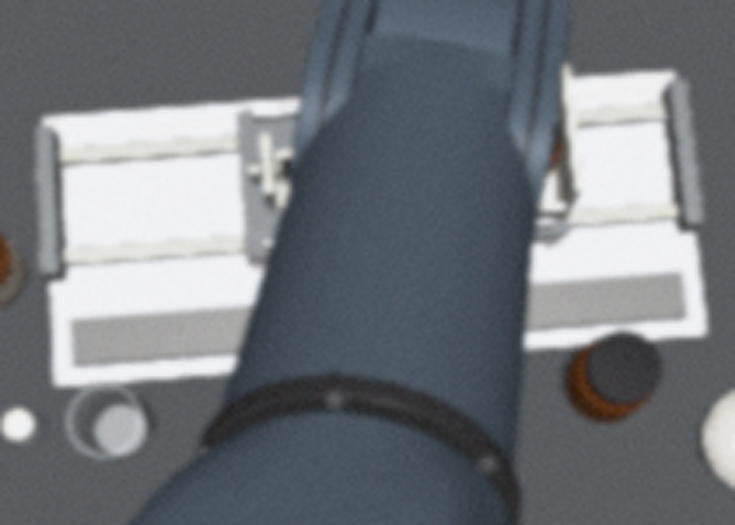

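Emit:
{"method": "drive_tool", "body": {"targets": [{"x":0,"y":0,"z":-0.03,"rx":0,"ry":0,"rz":0,"grip":0.06},{"x":0,"y":0,"z":-0.03,"rx":0,"ry":0,"rz":0,"grip":0.06},{"x":0,"y":0,"z":-0.02,"rx":0,"ry":0,"rz":0,"grip":0.06},{"x":0,"y":0,"z":-0.018,"rx":0,"ry":0,"rz":0,"grip":0.06},{"x":0,"y":0,"z":0,"rx":0,"ry":0,"rz":0,"grip":0.06},{"x":0,"y":0,"z":0,"rx":0,"ry":0,"rz":0,"grip":0.06}]}}

```text
time_s: 2.9
position: [0.5052, -0.0122, 0.1044]
tool_rot: [-3.141, -0.0, 1.667]
ft_force: [-0.2, 0.1, 0.1]
opening: 0.0603
```

```bash
python3 - <<'E'
from h import *
s=r.read_state();print(s["position"],s["ft_force"])
d=optics.get_image("side");c=d["color"]
cv2.imwrite("pics/side3.png",cv2.resize(c[120:280,180:390],None,fx=3.5,fy=3.5,interpolation=cv2.INTER_CUBIC))
E
```

```text
[ 0.50519304 -0.01218825  0.10441659] [-0.15945732  0.11501722  0.07137587]
```

View pics/side3.png

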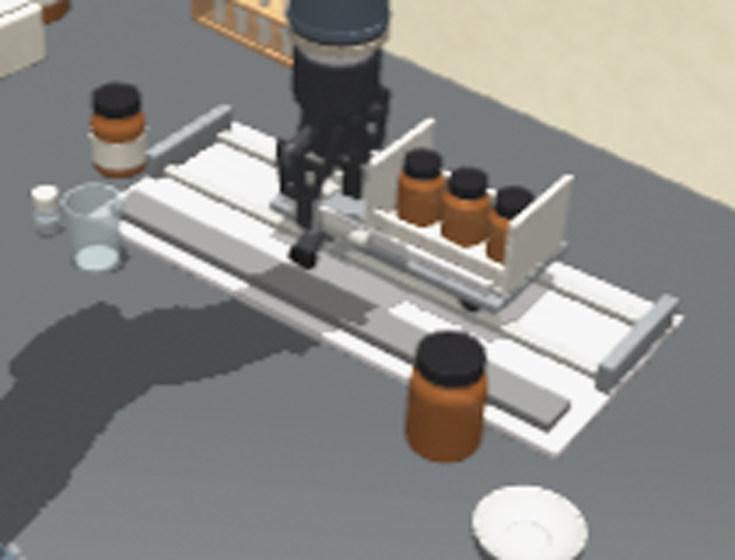

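Emit:
{"method": "drive_tool", "body": {"newtons": 40, "targets": [{"x":0,"y":0,"z":0,"rx":0,"ry":0,"rz":0,"grip":0.03},{"x":0,"y":0,"z":0,"rx":0,"ry":0,"rz":0,"grip":0.02},{"x":0,"y":0,"z":0,"rx":0,"ry":0,"rz":0,"grip":0.014},{"x":0,"y":0,"z":0,"rx":0,"ry":0,"rz":0,"grip":0.01},{"x":0,"y":0,"z":0,"rx":0,"ry":0,"rz":0,"grip":0.01},{"x":0,"y":0,"z":0,"rx":0,"ry":0,"rz":0,"grip":0.01}]}}

```text
time_s: 3.55
position: [0.5054, -0.0131, 0.1042]
tool_rot: [3.142, -0.0, 1.665]
ft_force: [-0.7, 0.2, 3.0]
opening: 0.0101
```

```bash
python3 - <<'E'
from h import *
s=r.read_state();print(s["position"],s["ft_force"],s["ft_torque"])
d=optics.get_image("side");c=d["color"]
cv2.imwrite("pics/side4.png",cv2.resize(c[140:230,230:350],None,fx=6,fy=6,interpolation=cv2.INTER_CUBIC))
E
```

```text
[ 0.50535654 -0.01314377  0.10419778] [-0.68259981  0.17634298  2.99691459] [0.08556131 0.18242578 0.01411566]
```

View pics/side4.png

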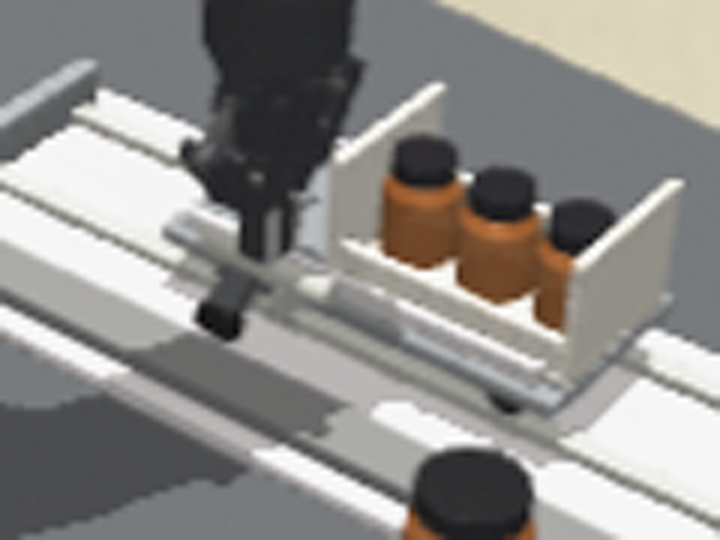

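```bash
python3 - <<'E'
from h import *
d=optics.get_image("side")
f=lambda P:((proj(d,P)-[230,140]+.5)*6-.5).round()
print("tip",f([.5054,-.0131,.1042]),"bar mid .126",f([.5054,-.0131,.126]),"bar ends",f([.501,.029,.126]),f([.5076,-.0554,.126]))
t=optics.get_image("top");cv2.imwrite("pics/top4.png",cv2.resize(t["color"][95:205,145:345],None,fx=4,fy=4,interpolation=cv2.INTER_CUBIC))
E
```

```text
tip [269. 298.] bar mid .126 [270. 264.] bar ends [207. 236.] [333. 296.]
```

Emit:
{"method": "drive_tool", "body": {"targets": [{"x":0,"y":0,"z":0,"rx":0,"ry":0,"rz":0,"grip":0.005},{"x":0,"y":0,"z":0,"rx":0,"ry":0,"rz":0,"grip":0.0},{"x":0,"y":0,"z":0,"rx":0,"ry":0,"rz":0,"grip":0.0}]}}

```text
time_s: 4.0
position: [0.5047, -0.0133, 0.1047]
tool_rot: [-3.141, -0.001, 1.665]
ft_force: [-6.0, 0.7, 15.7]
opening: 0.0004
```

```bash
python3 - <<'E'
from h import *
s=r.read_state();print(s["position"],s["ft_force"],s["ft_torque"])
d=optics.get_image("side");c=d["color"]
cv2.imwrite("pics/side5.png",cv2.resize(c[140:230,230:350],None,fx=6,fy=6,interpolation=cv2.INTER_CUBIC))
E
```

```text
[ 0.50474816 -0.01330642  0.10473867] [-5.96792019  0.68735493 15.65805374] [ 0.09516733  1.32842287 -0.04358478]
```

View pics/side5.png

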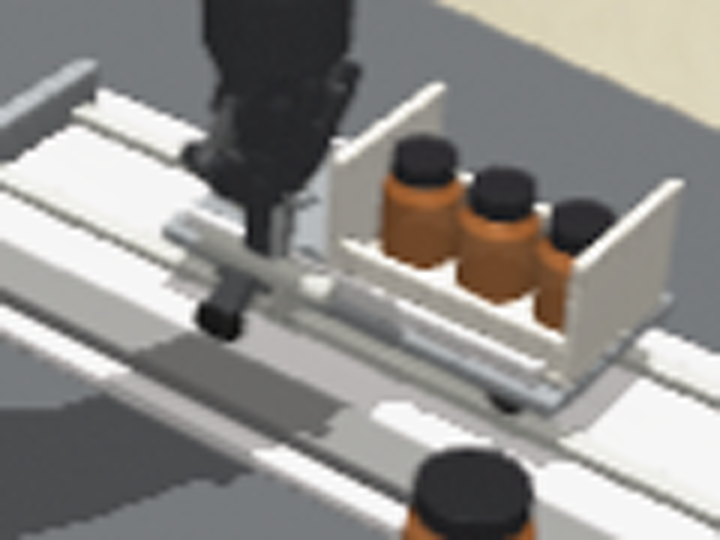

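View pics/top4.png

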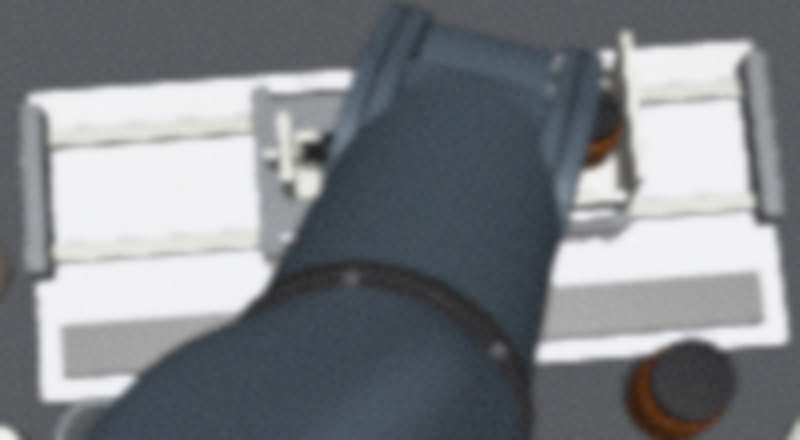

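```bash
python3 - <<'E'
import cv2,numpy as np
from h import *
d=optics.get_image("side")["color"];a=cv2.imread("pics/side0.png")
k=lambda c:cv2.resize(np.clip(c[165:205,255:295].astype(float)*1.5,0,255).astype('uint8'),None,fx=10,fy=10,interpolation=cv2.INTER_NEAREST)
cv2.imwrite("pics/cmp.png",np.hstack([k(a),k(d)]))
E
```

```text
(no output)
```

View pics/cmp.png

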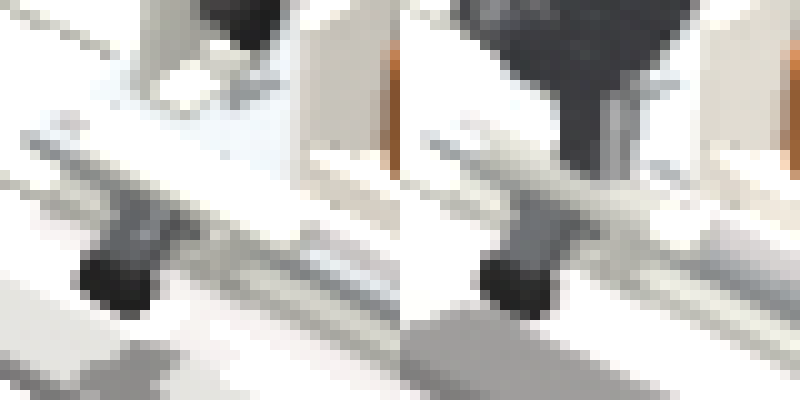

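```bash
python3 - <<'E'
from h import *
d=optics.get_image("side")
for z in (.195,.202,.209,.215,.22): print(z,(proj(d,[.505,-.0138,z])-[180,120])*3.5)
print("now",[(z,proj(d,[.505,-.0133,z])) for z in(.1047,.11,.118,.126)])
E
```

```text
0.195 [333.89582846 159.32934207]
0.202 [334.15518052 152.62276426]
0.209 [334.41619524 145.87319206]
0.215 [334.64125762 140.05331017]
0.22 [334.8297591  135.17885576]
now [(0.1047, array([274.36807396, 189.12486493])), (0.11, array([274.41951411, 187.78759221])), (0.118, array([274.4976135 , 185.75726823])), (0.126, array([274.57626402, 183.71261646]))]
```

Emit:
{"method": "drive_tool", "body": {"targets": [{"x":0,"y":0,"z":0.02,"rx":0,"ry":0,"rz":0,"grip":0.0},{"x":0,"y":0,"z":0.04,"rx":0,"ry":0,"rz":0,"grip":0.0},{"x":0,"y":0,"z":0.04,"rx":0,"ry":0,"rz":0,"grip":0.0},{"x":0,"y":0,"z":0,"rx":0,"ry":0,"rz":0,"grip":0.0}]}}

```text
time_s: 4.55
position: [0.5081, -0.0137, 0.2085]
tool_rot: [3.134, 0.0, 1.665]
ft_force: [0.4, 0.0, -0.7]
opening: -0.0002
```

```bash
python3 - <<'E'
from h import *
s=r.read_state();P=s["position"];print(P,s["ft_force"],s["opening"])
d=optics.get_image("side");c=d["color"]
u=proj(d,P);print("tcp px",u); x,y=u.astype(int)
k=c[y-45:y+35,x-40:x+40].copy()
big=cv2.resize(np.clip(k*1.5,0,255).astype('uint8'),None,fx=7,fy=7,interpolation=cv2.INTER_NEAREST)
q=((u-[x-40,y-45]+.5)*7).astype(int);cv2.circle(big,tuple(int(i) for i in q),4,(0,0,255),-1)
cv2.imwrite("pics/tip6.png",big)
E
```

```text
[ 0.50810132 -0.01372257  0.20853698] [ 0.42174328  0.04042296 -0.66318723] -0.00017369441214665194
tcp px [276.20616094 161.40650222]
```

View pics/tip6.png

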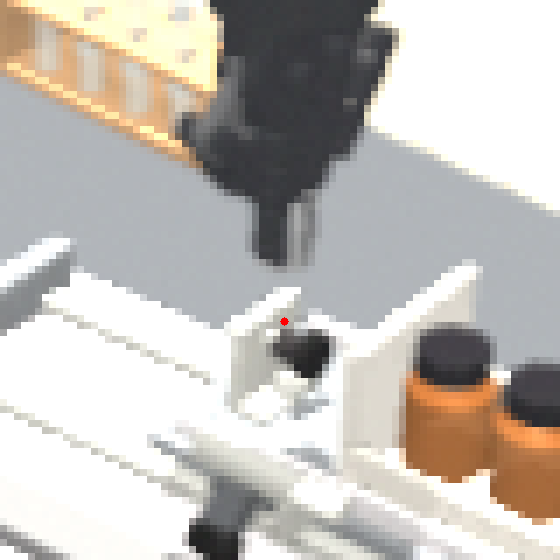

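Emit:
{"method": "drive_tool", "body": {"targets": [{"x":0,"y":0,"z":0,"rx":0,"ry":0,"rz":0,"grip":0.06},{"x":0,"y":0,"z":0,"rx":0,"ry":0,"rz":0,"grip":0.06},{"x":0,"y":0,"z":0,"rx":0,"ry":0,"rz":0,"grip":0.06},{"x":0,"y":0,"z":-0.03,"rx":0,"ry":0,"rz":0,"grip":0.06},{"x":0,"y":0,"z":-0.03,"rx":0,"ry":0,"rz":0,"grip":0.06},{"x":0,"y":0,"z":-0.03,"rx":0,"ry":0,"rz":0,"grip":0.06},{"x":0,"y":0,"z":0,"rx":0,"ry":0,"rz":0,"grip":0.06}]}}

```text
time_s: 5.3
position: [0.5026, -0.0131, 0.1106]
tool_rot: [-3.134, 0.0, 1.665]
ft_force: [-0.1, -1.4, 0.4]
opening: 0.0602
```

Emit:
{"method": "drive_tool", "body": {"targets": [{"x":0,"y":0,"z":-0.015,"rx":0,"ry":0,"rz":0,"grip":0.06},{"x":0,"y":0,"z":-0.015,"rx":0,"ry":0,"rz":0,"grip":0.06},{"x":0,"y":0,"z":-0.006,"rx":0,"ry":0,"rz":0,"grip":0.06},{"x":0,"y":0,"z":0,"rx":0,"ry":0,"rz":0,"grip":0.06}]}}

```text
time_s: 5.7
position: [0.5052, -0.0132, 0.0782]
tool_rot: [-3.141, -0.0, 1.665]
ft_force: [0.3, -0.1, 0.2]
opening: 0.06
```

```bash
python3 - <<'E'
from h import *
s=r.read_state();P=s["position"];print(P,s["ft_force"],s["opening"])
d=optics.get_image("side")["color"]
cv2.imwrite("pics/side7.png",cv2.resize(np.clip(d[145:215,235:315].astype(float)*1.5,0,255).astype('uint8'),None,fx=7,fy=7,interpolation=cv2.INTER_NEAREST))
E
```

```text
[ 0.5052365  -0.01323503  0.07819396] [ 0.30894286 -0.10256509  0.19987458] 0.05995724503666202
```

View pics/side7.png

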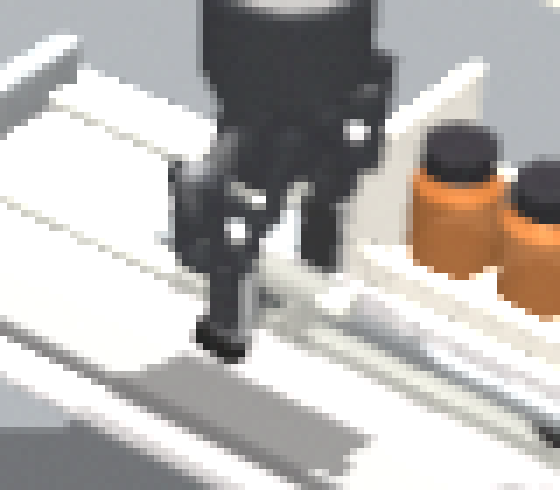

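Now the near finger is clearly in front of the bar and the far one behind it. Closing.

Emit:
{"method": "drive_tool", "body": {"newtons": 40, "targets": [{"x":0,"y":0,"z":0,"rx":0,"ry":0,"rz":0,"grip":0.03},{"x":0,"y":0,"z":0,"rx":0,"ry":0,"rz":0,"grip":0.02},{"x":0,"y":0,"z":0,"rx":0,"ry":0,"rz":0,"grip":0.01},{"x":0,"y":0,"z":0,"rx":0,"ry":0,"rz":0,"grip":0.01},{"x":0,"y":0,"z":0,"rx":0,"ry":0,"rz":0,"grip":0.01}]}}

```text
time_s: 6.25
position: [0.5043, -0.0132, 0.0786]
tool_rot: [-3.14, -0.001, 1.665]
ft_force: [-5.5, -0.3, 9.1]
opening: 0.0143
```

Emit:
{"method": "drive_tool", "body": {"newtons": 40, "targets": [{"x":-0.0055,"y":-0.0005,"z":-0.006,"rx":0,"ry":0,"rz":0,"grip":0.01},{"x":-0.0048,"y":-0.0005,"z":-0.0062,"rx":0,"ry":0,"rz":0,"grip":0.01},{"x":-0.0042,"y":-0.0004,"z":-0.0069,"rx":0,"ry":0,"rz":0,"grip":0.01},{"x":-0.0035,"y":-0.0003,"z":-0.0071,"rx":0,"ry":0,"rz":0,"grip":0.01},{"x":0,"y":0,"z":0,"rx":0,"ry":0,"rz":0,"grip":0.01}]}}

```text
time_s: 6.75
position: [0.4874, -0.015, 0.0519]
tool_rot: [3.141, 0.0, 1.665]
ft_force: [0.4, -0.1, 1.2]
opening: 0.0146
```

```bash
python3 - <<'E'
from h import *
s=r.read_state();P=s["position"];print(P,s["ft_force"],s["opening"])
d=optics.get_image("side")["color"]
cv2.imwrite("pics/side8.png",cv2.resize(np.clip(d[145:215,235:315].astype(float)*1.5,0,255).astype('uint8'),None,fx=7,fy=7,interpolation=cv2.INTER_NEAREST))
E
```

```text
[ 0.48739183 -0.01495733  0.0519354 ] [ 0.39463288 -0.12700813  1.2207998 ] 0.014558908012900234
```

View pics/side8.png

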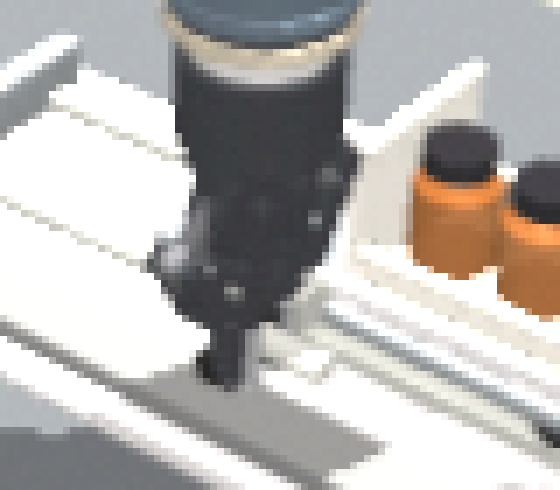

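Emit:
{"method": "drive_tool", "body": {"newtons": 40, "targets": [{"x":-0.0027,"y":-0.0003,"z":-0.0075,"rx":0,"ry":0,"rz":0,"grip":0.01},{"x":-0.002,"y":-0.0002,"z":-0.0078,"rx":0,"ry":0,"rz":0,"grip":0.01},{"x":-0.001,"y":-0.0001,"z":-0.008,"rx":0,"ry":0,"rz":0,"grip":0.01},{"x":-0.0006,"y":0,"z":-0.0079,"rx":0,"ry":0,"rz":0,"grip":0.01},{"x":0,"y":0,"z":-0.0035,"rx":0,"ry":0,"rz":0,"grip":0.01},{"x":0,"y":0,"z":0,"rx":0,"ry":0,"rz":0,"grip":0.01},{"x":0,"y":0,"z":0,"rx":0,"ry":0,"rz":0,"grip":0.01}]}}

```text
time_s: 7.5
position: [0.4802, -0.0155, 0.0167]
tool_rot: [-3.14, -0.0, 1.665]
ft_force: [-3.8, -1.9, -7.3]
opening: 0.0147
```

Emit:
{"method": "drive_tool", "body": {"newtons": 40, "targets": [{"x":0,"y":0,"z":-0.002,"rx":0,"ry":0,"rz":0,"grip":0.01},{"x":0,"y":0,"z":-0.002,"rx":0,"ry":0,"rz":0,"grip":0.01},{"x":0,"y":0,"z":0,"rx":0,"ry":0,"rz":0,"grip":0.01}]}}

```text
time_s: 7.8
position: [0.4803, -0.0157, 0.0137]
tool_rot: [-3.141, -0.0, 1.665]
ft_force: [-6.9, -1.7, 5.8]
opening: 0.0144
```

Emit:
{"method": "drive_tool", "body": {"newtons": 40, "targets": [{"x":0,"y":0,"z":0,"rx":0,"ry":0,"rz":0,"grip":0.03},{"x":0,"y":0,"z":0,"rx":0,"ry":0,"rz":0,"grip":0.05},{"x":0,"y":0,"z":0,"rx":0,"ry":0,"rz":0,"grip":0.05},{"x":0,"y":0,"z":0.02,"rx":0,"ry":0,"rz":0,"grip":0.05},{"x":0,"y":0,"z":0.04,"rx":0,"ry":0,"rz":0,"grip":0.05},{"x":0,"y":0,"z":0.04,"rx":0,"ry":0,"rz":0,"grip":0.03},{"x":0,"y":0,"z":0.04,"rx":0,"ry":0,"rz":0,"grip":0.0},{"x":0,"y":0,"z":0.04,"rx":0,"ry":0,"rz":0,"grip":0.0},{"x":0,"y":-0.03,"z":0.01,"rx":0,"ry":0,"rz":0,"grip":0.0},{"x":0,"y":-0.04,"z":0,"rx":0,"ry":0,"rz":0,"grip":0.0},{"x":0,"y":-0.04,"z":0,"rx":0,"ry":0,"rz":0,"grip":0.0}]}}

```text
time_s: 8.9
position: [0.4819, -0.126, 0.2042]
tool_rot: [3.139, 0.0, 1.668]
ft_force: [0.9, -0.7, -0.4]
opening: -0.0001
```

Emit:
{"method": "drive_tool", "body": {"targets": [{"x":0.02,"y":-0.04,"z":0,"rx":0,"ry":0,"rz":0,"grip":0.0},{"x":0.03,"y":-0.03,"z":0,"rx":0,"ry":0,"rz":0,"grip":0.0},{"x":0.04,"y":0,"z":0,"rx":0,"ry":0,"rz":0,"grip":0.0},{"x":0.04,"y":0,"z":0,"rx":0,"ry":0,"rz":0,"grip":0.0},{"x":0.035,"y":0,"z":0,"rx":0,"ry":0,"rz":0,"grip":0.0},{"x":0,"y":0,"z":0,"rx":0,"ry":0,"rz":0,"grip":0.0},{"x":0,"y":0,"z":0,"rx":0,"ry":0,"rz":0,"grip":0.0}]}}

```text
time_s: 9.6
position: [0.6463, -0.1954, 0.2024]
tool_rot: [-3.141, 0.0, 1.666]
ft_force: [-0.4, -0.1, 0.3]
opening: 0.0
```

```bash
cat > look.py <<'E'
from h import *
import sys
n=sys.argv[1]
s=r.read_state();P=s["position"];print(s["time_s"],P,s["tool_rot"],s["ft_force"],s["opening"])
for k in ("side","top"):
    d=optics.get_image(k);c=d["color"]
    c=c[125:265,205:385] if k=="side" else c[85:235,140:350]
    cv2.imwrite(f"pics/{k}{n}.png",cv2.resize(c,None,fx=3.8,fy=3.8,interpolation=cv2.INTER_CUBIC))
    cv2.imwrite(f"pics/raw_{k}{n}.png",d["color"])
E
python3 look.py 9
```

```text
9.6 [ 0.64626371 -0.19541351  0.20240148] [-3.14061418e+00  2.45691597e-04  1.66600801e+00] [-0.44633801 -0.11571057  0.29730647] 7.593363197570798e-06
```

View pics/side9.png

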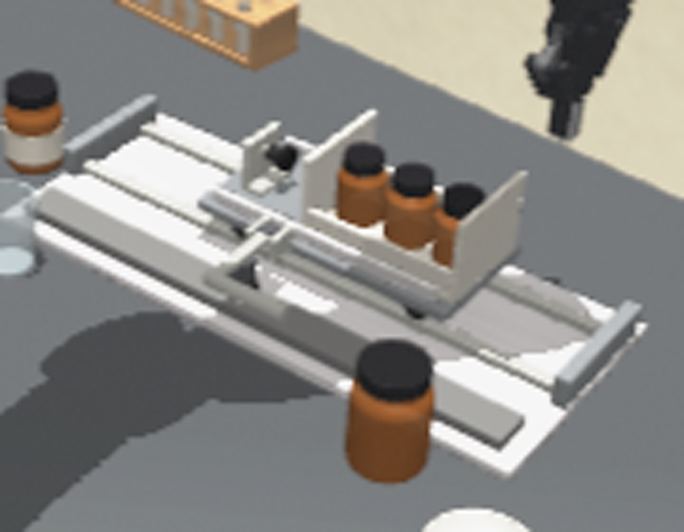

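View pics/top9.png

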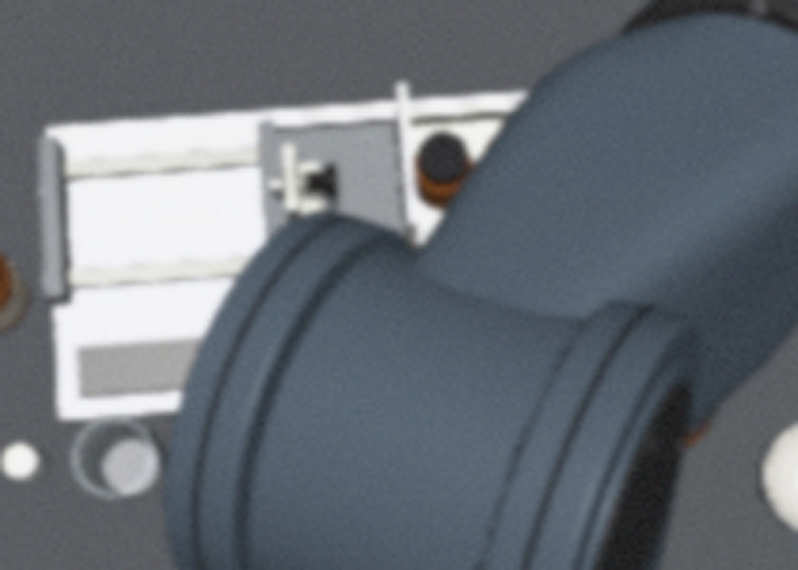

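```bash
python3 - <<'E'
from h import *
d=optics.get_image("side");P=r.read_state()["position"]
for dz in (0,.029): print(dz,(proj(d,P+[0,0,dz])-[205,125])*3.8)
S=lambda u,v:(205+(u+.5)/3.8-.5,125+(v+.5)/3.8-.5)
print("plate outer top near/far",onz(d,*S(461,237),.143),onz(d,*S(525,173),.143))
E
```

```text
0 [556.96480448 164.89397603]
0.029 [562.11842335 133.9377456 ]
plate outer top near/far [ 0.58544376 -0.15273188  0.143     ] [ 0.69892995 -0.13526192  0.143     ]
```

Emit:
{"method": "drive_tool", "body": {"targets": [{"x":0,"y":0,"z":-0.03,"rx":0,"ry":0,"rz":0,"grip":0.0},{"x":0,"y":0,"z":-0.03,"rx":0,"ry":0,"rz":0,"grip":0.0},{"x":0,"y":0,"z":-0.03,"rx":0,"ry":0,"rz":0,"grip":0.0},{"x":0,"y":0,"z":-0.026,"rx":0,"ry":0,"rz":0,"grip":0.0},{"x":0,"y":0,"z":0,"rx":0,"ry":0,"rz":0,"grip":0.0},{"x":0,"y":0,"z":0,"rx":0,"ry":0,"rz":0,"grip":0.0}]}}

```text
time_s: 10.35
position: [0.6458, -0.1958, 0.0882]
tool_rot: [3.141, 0.0, 1.665]
ft_force: [0.8, 0.8, 1.2]
opening: -0.0003
```

```bash
python3 look.py 10
```

```text
10.35 [ 0.64579003 -0.19576969  0.08815865] [3.14147475e+00 2.06692203e-04 1.66488581e+00] [0.77338336 0.81168495 1.19195218] -0.00032285039218054695
```

View pics/side10.png

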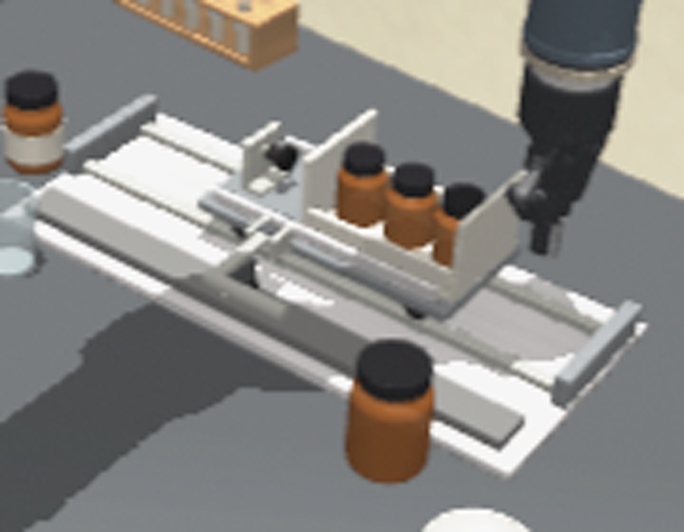

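Emit:
{"method": "drive_tool", "body": {"targets": [{"x":-0.0007,"y":0.007,"z":0,"rx":0,"ry":0,"rz":0,"grip":0.0},{"x":-0.0007,"y":0.007,"z":0,"rx":0,"ry":0,"rz":0,"grip":0.0},{"x":-0.0006,"y":0.006,"z":0,"rx":0,"ry":0,"rz":0,"grip":0.0},{"x":-0.0004,"y":0.004,"z":0,"rx":0,"ry":0,"rz":0,"grip":0.0},{"x":-0.0004,"y":0.004,"z":0,"rx":0,"ry":0,"rz":0,"grip":0.0},{"x":-0.0004,"y":0.004,"z":0,"rx":0,"ry":0,"rz":0,"grip":0.0}]}}

```text
time_s: 11.05
position: [0.6428, -0.1631, 0.0872]
tool_rot: [-3.142, 0.0, 1.665]
ft_force: [0.2, 0.3, -0.7]
opening: 0.0
```

Emit:
{"method": "drive_tool", "body": {"targets": [{"x":-0.0004,"y":0.004,"z":0,"rx":0,"ry":0,"rz":0,"grip":0.0},{"x":-0.0004,"y":0.004,"z":0,"rx":0,"ry":0,"rz":0,"grip":0.0}]}}

```text
time_s: 11.25
position: [0.642, -0.1552, 0.0871]
tool_rot: [-3.141, 0.0, 1.665]
ft_force: [0.1, 0.6, -0.6]
opening: -0.0002
```

Emit:
{"method": "drive_tool", "body": {"targets": [{"x":-0.0004,"y":0.004,"z":0,"rx":0,"ry":0,"rz":0,"grip":0.0},{"x":-0.0004,"y":0.004,"z":0,"rx":0,"ry":0,"rz":0,"grip":0.0}]}}

```text
time_s: 11.45
position: [0.6413, -0.1485, 0.0872]
tool_rot: [3.141, 0.002, 1.665]
ft_force: [2.3, -4.4, -3.3]
opening: 0.0001
```

Emit:
{"method": "drive_tool", "body": {"targets": [{"x":-0.0004,"y":0.004,"z":0,"rx":0,"ry":0,"rz":0,"grip":0.0},{"x":-0.0004,"y":0.004,"z":0,"rx":0,"ry":0,"rz":0,"grip":0.0},{"x":-0.0004,"y":0.004,"z":0,"rx":0,"ry":0,"rz":0,"grip":0.0},{"x":-0.0004,"y":0.004,"z":0,"rx":0,"ry":0,"rz":0,"grip":0.0}]}}

```text
time_s: 11.85
position: [0.6397, -0.1313, 0.0872]
tool_rot: [3.142, 0.0, 1.665]
ft_force: [2.6, -4.8, -3.4]
opening: 0.0
```

```bash
python3 look.py 11
```

```text
11.85 [ 0.63965699 -0.13130949  0.08717291] [3.14151527e+00 2.02661824e-04 1.66524163e+00] [ 2.62789144 -4.81489694 -3.40234547] 3.191086264283882e-06
```

View pics/side11.png

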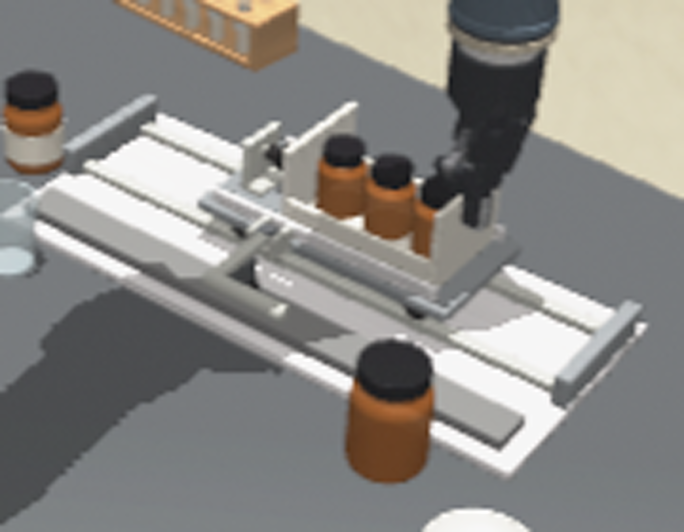

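Emit:
{"method": "drive_tool", "body": {"targets": [{"x":-0.0003,"y":0.003,"z":0,"rx":0,"ry":0,"rz":0,"grip":0.0},{"x":-0.0003,"y":0.003,"z":0,"rx":0,"ry":0,"rz":0,"grip":0.0},{"x":-0.0003,"y":0.003,"z":0,"rx":0,"ry":0,"rz":0,"grip":0.0}]}}

```text
time_s: 12.25
position: [0.6388, -0.1225, 0.0873]
tool_rot: [3.141, 0.0, 1.665]
ft_force: [0.2, -3.9, -1.9]
opening: 0.0004
```

Emit:
{"method": "drive_tool", "body": {"targets": [{"x":-0.0003,"y":0.003,"z":0,"rx":0,"ry":0,"rz":0,"grip":0.0}]}}

```text
time_s: 12.35
position: [0.6385, -0.1194, 0.0872]
tool_rot: [3.142, 0.0, 1.665]
ft_force: [1.8, -4.8, -0.4]
opening: -0.0
```

Emit:
{"method": "drive_tool", "body": {"targets": [{"x":-0.0003,"y":0.003,"z":0,"rx":0,"ry":0,"rz":0,"grip":0.0}]}}

```text
time_s: 12.45
position: [0.6382, -0.1163, 0.0872]
tool_rot: [3.142, 0.0, 1.665]
ft_force: [1.5, -4.1, -1.0]
opening: -0.0001
```

Emit:
{"method": "drive_tool", "body": {"targets": [{"x":-0.0002,"y":0.002,"z":0,"rx":0,"ry":0,"rz":0,"grip":0.0}]}}

```text
time_s: 12.55
position: [0.6379, -0.1141, 0.0872]
tool_rot: [-3.142, -0.0, 1.666]
ft_force: [1.5, -4.3, -0.9]
opening: -0.0001
```

Emit:
{"method": "drive_tool", "body": {"targets": [{"x":-0.0002,"y":0.002,"z":0,"rx":0,"ry":0,"rz":0,"grip":0.0}]}}

```text
time_s: 12.65
position: [0.6378, -0.1123, 0.0872]
tool_rot: [3.142, 0.0, 1.666]
ft_force: [2.2, -5.3, -0.6]
opening: 0.0
```

Emit:
{"method": "drive_tool", "body": {"targets": [{"x":-0.0002,"y":0.002,"z":0,"rx":0,"ry":0,"rz":0,"grip":0.0}]}}

```text
time_s: 12.75
position: [0.6376, -0.1103, 0.0872]
tool_rot: [3.142, 0.0, 1.665]
ft_force: [1.6, -4.0, -1.8]
opening: 0.0001
```

Emit:
{"method": "drive_tool", "body": {"targets": [{"x":-0.0002,"y":0.002,"z":0,"rx":0,"ry":0,"rz":0,"grip":0.0}]}}

```text
time_s: 12.85
position: [0.6374, -0.1084, 0.0872]
tool_rot: [3.141, 0.0, 1.665]
ft_force: [1.2, -3.7, -1.7]
opening: -0.0001
```

```bash
python3 look.py 12
```

```text
12.85 [ 0.63739255 -0.10836363  0.08724387] [3.14145415e+00 5.48674070e-05 1.66533108e+00] [ 1.22884642 -3.66342336 -1.73883182] -9.210616269505892e-05
```

View pics/side12.png

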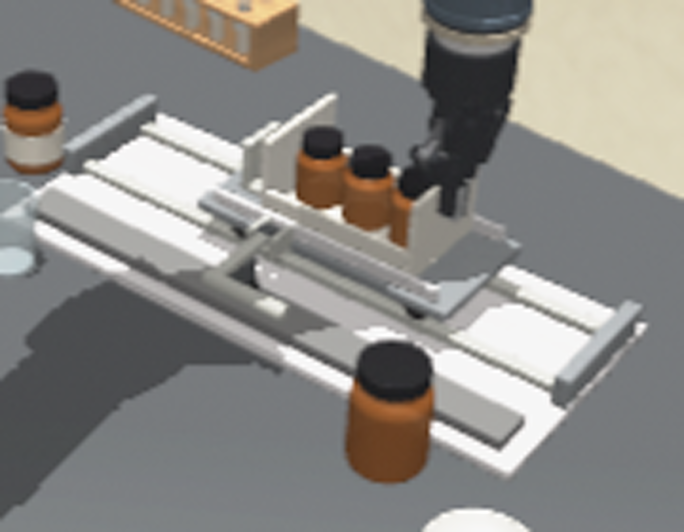

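View pics/top12.png

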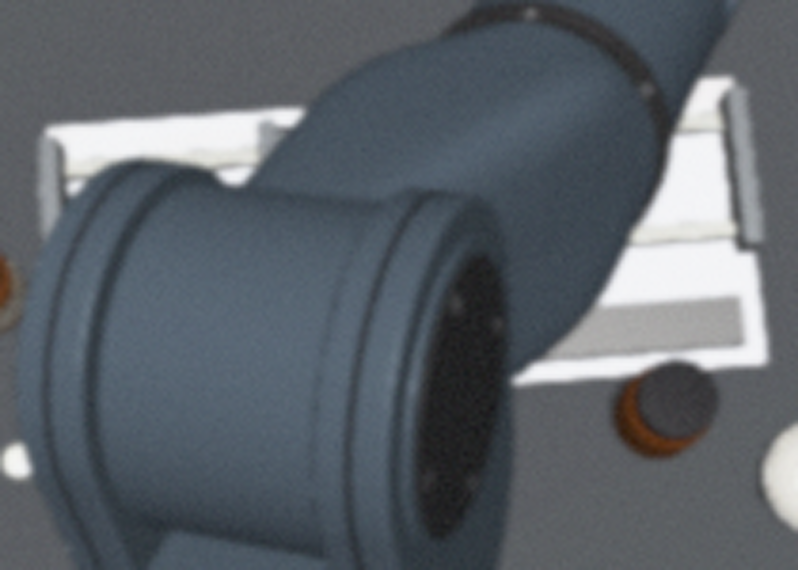

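Emit:
{"method": "drive_tool", "body": {"targets": [{"x":-0.0002,"y":0.002,"z":0,"rx":0,"ry":0,"rz":0,"grip":0.0}]}}

```text
time_s: 13.05
position: [0.6372, -0.1067, 0.0872]
tool_rot: [3.141, 0.0, 1.665]
ft_force: [1.1, -3.4, -0.7]
opening: -0.0001
```

Emit:
{"method": "drive_tool", "body": {"targets": [{"x":-0.0002,"y":0.002,"z":0,"rx":0,"ry":0,"rz":0,"grip":0.0}]}}

```text
time_s: 13.15
position: [0.637, -0.1046, 0.0872]
tool_rot: [3.141, 0.0, 1.665]
ft_force: [1.0, -3.8, -0.2]
opening: 0.0001
```

Emit:
{"method": "drive_tool", "body": {"targets": [{"x":-0.0002,"y":0.002,"z":0,"rx":0,"ry":0,"rz":0,"grip":0.0}]}}

```text
time_s: 13.25
position: [0.6368, -0.1025, 0.0872]
tool_rot: [3.141, 0.0, 1.665]
ft_force: [1.8, -5.5, -0.6]
opening: -0.0001
```

Emit:
{"method": "drive_tool", "body": {"targets": [{"x":-0.0002,"y":0.002,"z":0,"rx":0,"ry":0,"rz":0,"grip":0.0}]}}

```text
time_s: 13.35
position: [0.6367, -0.1011, 0.0873]
tool_rot: [3.141, 0.001, 1.665]
ft_force: [3.6, -7.4, -2.4]
opening: 0.0004
```

Emit:
{"method": "drive_tool", "body": {"targets": [{"x":-0.0001,"y":0.001,"z":0,"rx":0,"ry":0,"rz":0,"grip":0.0}]}}

```text
time_s: 13.45
position: [0.6366, -0.1004, 0.0873]
tool_rot: [3.141, 0.002, 1.665]
ft_force: [2.7, -8.0, -3.6]
opening: -0.0
```

Emit:
{"method": "drive_tool", "body": {"targets": [{"x":0,"y":0,"z":0,"rx":0,"ry":0,"rz":0,"grip":0.0}]}}

```text
time_s: 13.55
position: [0.6366, -0.1004, 0.0873]
tool_rot: [3.141, 0.001, 1.665]
ft_force: [2.2, -6.4, -1.7]
opening: 0.0004
```

Emit:
{"method": "drive_tool", "body": {"targets": [{"x":-0.0001,"y":0.001,"z":0,"rx":0,"ry":0,"rz":0,"grip":0.0},{"x":0,"y":0,"z":0,"rx":0,"ry":0,"rz":0,"grip":0.0}]}}

```text
time_s: 13.75
position: [0.6366, -0.0999, 0.0873]
tool_rot: [3.141, 0.002, 1.664]
ft_force: [2.7, -7.9, -3.0]
opening: 0.0001
```

Emit:
{"method": "drive_tool", "body": {"targets": [{"x":-0.0001,"y":0.001,"z":0,"rx":0,"ry":0,"rz":0,"grip":0.0},{"x":0,"y":0,"z":0,"rx":0,"ry":0,"rz":0,"grip":0.0}]}}

```text
time_s: 13.95
position: [0.6365, -0.0992, 0.0873]
tool_rot: [3.141, 0.002, 1.664]
ft_force: [2.8, -9.3, -2.8]
opening: -0.0002
```

Emit:
{"method": "drive_tool", "body": {"targets": [{"x":-0.0001,"y":0.001,"z":0,"rx":0,"ry":0,"rz":0,"grip":0.0},{"x":0,"y":0,"z":0,"rx":0,"ry":0,"rz":0,"grip":0.0},{"x":0,"y":0,"z":0,"rx":0,"ry":0,"rz":0,"grip":0.0},{"x":0,"y":0,"z":0,"rx":0,"ry":0,"rz":0,"grip":0.0}]}}

```text
time_s: 14.35
position: [0.6364, -0.0986, 0.0873]
tool_rot: [3.141, 0.003, 1.664]
ft_force: [2.7, -9.7, -3.0]
opening: 0.0003
```

Emit:
{"method": "drive_tool", "body": {"targets": [{"x":0.0003,"y":-0.003,"z":0,"rx":0,"ry":0,"rz":0,"grip":0.0},{"x":0.0003,"y":-0.004,"z":0,"rx":0,"ry":0,"rz":0,"grip":0.0},{"x":0.001,"y":-0.01,"z":0,"rx":0,"ry":0,"rz":0,"grip":0.0},{"x":0.002,"y":-0.02,"z":0,"rx":0,"ry":0,"rz":0,"grip":0.0},{"x":0.002,"y":-0.02,"z":0.01,"rx":0,"ry":0,"rz":0,"grip":0.0},{"x":0,"y":-0.01,"z":0.035,"rx":0,"ry":0,"rz":0,"grip":0.0},{"x":0,"y":0,"z":0.04,"rx":0,"ry":0,"rz":0,"grip":0.0},{"x":0,"y":0,"z":0.03,"rx":0,"ry":0,"rz":0,"grip":0.0},{"x":0,"y":0,"z":0,"rx":0,"ry":0,"rz":0,"grip":0.0}]}}

```text
time_s: 15.25
position: [0.6436, -0.1648, 0.2069]
tool_rot: [3.135, 0.002, 1.665]
ft_force: [-0.6, 0.2, 0.1]
opening: -0.0001
```

```bash
python3 look.py 13; python3 - <<'E'
import cv2,numpy as np
a=cv2.imread("pics/raw_top13.png")
# deck left edge compare
b=cv2.imread("pics/top0.png")
k=lambda c:cv2.resize(c[105:165,200:250],None,fx=7,fy=7,interpolation=cv2.INTER_NEAREST)
cv2.imwrite("pics/cmp2.png",np.hstack([k(b),k(a)]))
E
```

```text
15.25 [ 0.64359756 -0.16482929  0.20686427] [3.13503427e+00 1.72076886e-03 1.66504865e+00] [-0.59137349  0.23262415  0.13513933] -7.90509059537061e-05
```

View pics/side13.png

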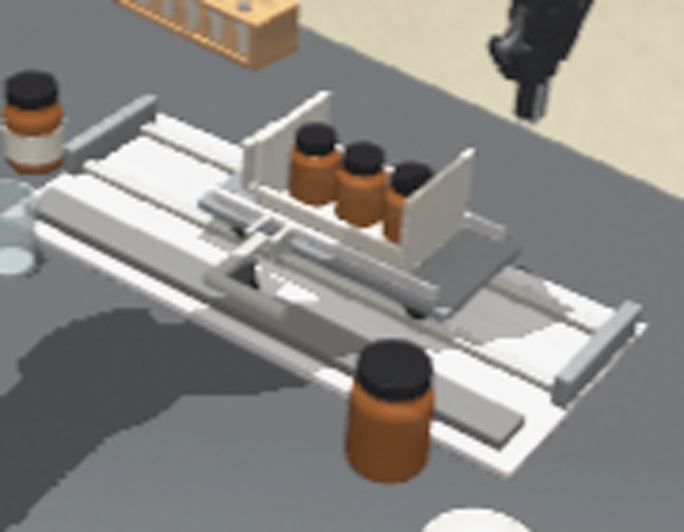

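View pics/cmp2.png

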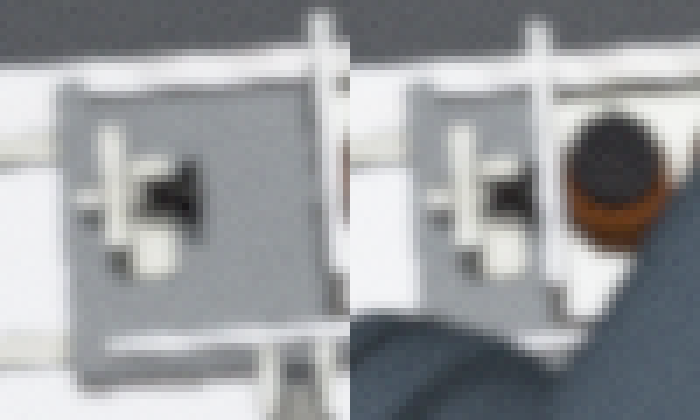

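Emit:
{"method": "drive_tool", "body": {"targets": [{"x":-0.027,"y":0.025,"z":0,"rx":0,"ry":0,"rz":0,"grip":0.05},{"x":-0.027,"y":0.025,"z":0,"rx":0,"ry":0,"rz":0,"grip":0.05},{"x":-0.027,"y":0.025,"z":0,"rx":0,"ry":0,"rz":0,"grip":0.05},{"x":-0.027,"y":0.025,"z":0,"rx":0,"ry":0,"rz":0,"grip":0.05},{"x":-0.027,"y":0.025,"z":0,"rx":0,"ry":0,"rz":0,"grip":0.05},{"x":-0.027,"y":0.025,"z":0,"rx":0,"ry":0,"rz":0,"grip":0.05},{"x":0,"y":0,"z":0,"rx":0,"ry":0,"rz":0,"grip":0.05},{"x":0,"y":0,"z":0,"rx":0,"ry":0,"rz":0,"grip":0.05}]}}

```text
time_s: 16.15
position: [0.4789, -0.0126, 0.2015]
tool_rot: [-3.14, -0.0, 1.667]
ft_force: [0.7, -0.2, -0.7]
opening: 0.05
```

Emit:
{"method": "drive_tool", "body": {"targets": [{"x":0.001,"y":-0.002,"z":-0.04,"rx":0,"ry":0,"rz":0,"grip":0.05},{"x":0,"y":0,"z":-0.04,"rx":0,"ry":0,"rz":0,"grip":0.05},{"x":0,"y":0,"z":-0.04,"rx":0,"ry":0,"rz":0,"grip":0.05},{"x":0,"y":0,"z":-0.02,"rx":0,"ry":0,"rz":0,"grip":0.05},{"x":0,"y":0,"z":-0.02,"rx":0,"ry":0,"rz":0,"grip":0.05},{"x":0,"y":0,"z":-0.02,"rx":0,"ry":0,"rz":0,"grip":0.05},{"x":0,"y":0,"z":-0.005,"rx":0,"ry":0,"rz":0,"grip":0.05},{"x":0,"y":0,"z":0,"rx":0,"ry":0,"rz":0,"grip":0.05}]}}

```text
time_s: 16.95
position: [0.4805, -0.0164, 0.0163]
tool_rot: [-3.14, 0.0, 1.664]
ft_force: [0.6, 0.3, -0.3]
opening: 0.0501
```

```bash
python3 look.py 14
```

```text
16.95 [ 0.48046772 -0.01639644  0.01628286] [-3.13950329e+00  3.38709325e-04  1.66407689e+00] [ 0.63488046  0.27201933 -0.32976169] 0.05011396572665544
```

View pics/side14.png

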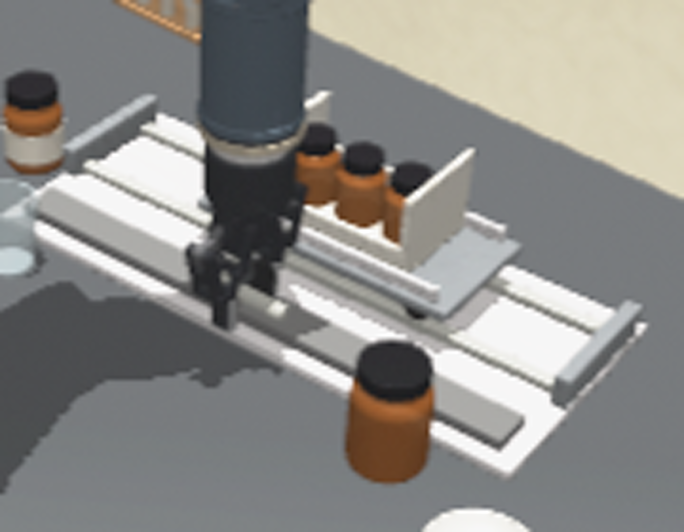

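Emit:
{"method": "drive_tool", "body": {"newtons": 50, "targets": [{"x":0,"y":0,"z":0,"rx":0,"ry":0,"rz":0,"grip":0.03},{"x":0,"y":0,"z":0,"rx":0,"ry":0,"rz":0,"grip":0.02},{"x":0,"y":0,"z":0,"rx":0,"ry":0,"rz":0,"grip":0.01},{"x":0,"y":0,"z":0,"rx":0,"ry":0,"rz":0,"grip":0.008},{"x":0,"y":0,"z":0,"rx":0,"ry":0,"rz":0,"grip":0.008}]}}

```text
time_s: 17.55
position: [0.4802, -0.0154, 0.0178]
tool_rot: [-3.141, -0.0, 1.666]
ft_force: [-2.9, -0.3, 6.3]
opening: 0.0143
```

Emit:
{"method": "drive_tool", "body": {"newtons": 50, "targets": [{"x":0,"y":0,"z":0.0035,"rx":0,"ry":0,"rz":0,"grip":0.008},{"x":0.0006,"y":0.0001,"z":0.0079,"rx":0,"ry":0,"rz":0,"grip":0.008},{"x":0.001,"y":0.0001,"z":0.008,"rx":0,"ry":0,"rz":0,"grip":0.008},{"x":0,"y":0,"z":0,"rx":0,"ry":0,"rz":0,"grip":0.008}]}}

```text
time_s: 17.95
position: [0.4818, -0.0152, 0.0374]
tool_rot: [-3.141, -0.0, 1.665]
ft_force: [-3.0, -1.2, -7.5]
opening: 0.0142
```

Emit:
{"method": "drive_tool", "body": {"newtons": 50, "targets": [{"x":0.002,"y":0.0002,"z":0.0078,"rx":0,"ry":0,"rz":0,"grip":0.008},{"x":0.0027,"y":0.0003,"z":0.0075,"rx":0,"ry":0,"rz":0,"grip":0.008},{"x":0.0035,"y":0.0003,"z":0.0071,"rx":0,"ry":0,"rz":0,"grip":0.008},{"x":0,"y":0,"z":0,"rx":0,"ry":0,"rz":0,"grip":0.008}]}}

```text
time_s: 18.35
position: [0.4892, -0.0144, 0.0602]
tool_rot: [-3.139, -0.001, 1.665]
ft_force: [-9.4, -0.8, 3.4]
opening: 0.0143
```

```bash
python3 look.py 15
```

```text
18.35 [ 0.4892044  -0.01440232  0.06017821] [-3.13936372e+00 -1.00024533e-03  1.66525291e+00] [-9.40413587 -0.84181303  3.38541427] 0.014322953784514987
```

View pics/side15.png

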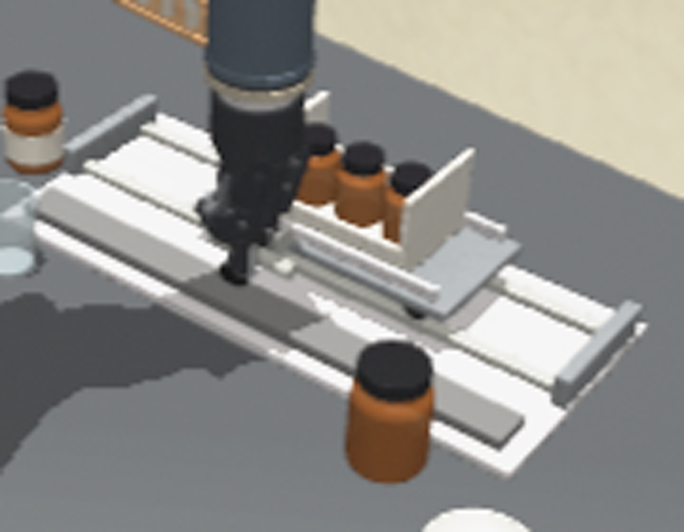

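Emit:
{"method": "drive_tool", "body": {"newtons": 50, "targets": [{"x":0.0015,"y":0.0001,"z":0.005,"rx":0,"ry":0,"rz":0,"grip":0.008},{"x":0.004,"y":0.0004,"z":0.006,"rx":0,"ry":0,"rz":0,"grip":0.008},{"x":0.005,"y":0.0005,"z":0.006,"rx":0,"ry":0,"rz":0,"grip":0.008},{"x":0,"y":0,"z":0,"rx":0,"ry":0,"rz":0,"grip":0.008}]}}

```text
time_s: 18.85
position: [0.5, -0.0133, 0.0776]
tool_rot: [-3.14, -0.001, 1.665]
ft_force: [-11.6, -0.4, 11.5]
opening: 0.0139
```

Emit:
{"method": "drive_tool", "body": {"newtons": 50, "targets": [{"x":0,"y":0,"z":0.002,"rx":0,"ry":0,"rz":0,"grip":0.008},{"x":0.001,"y":0.0001,"z":0.002,"rx":0,"ry":0,"rz":0,"grip":0.008},{"x":0,"y":0,"z":0,"rx":0,"ry":0,"rz":0,"grip":0.008}]}}

```text
time_s: 19.15
position: [0.5033, -0.0131, 0.0815]
tool_rot: [3.139, -0.0, 1.666]
ft_force: [-5.7, 1.4, 13.7]
opening: 0.014
```

Emit:
{"method": "drive_tool", "body": {"newtons": 50, "targets": [{"x":0.001,"y":0.0001,"z":0.002,"rx":0,"ry":0,"rz":0,"grip":0.008},{"x":0,"y":0,"z":0.002,"rx":0,"ry":0,"rz":0,"grip":0.008},{"x":0,"y":0,"z":0,"rx":0,"ry":0,"rz":0,"grip":0.008}]}}

```text
time_s: 19.45
position: [0.5043, -0.013, 0.0832]
tool_rot: [3.14, 0.001, 1.666]
ft_force: [5.5, -0.5, -22.3]
opening: 0.0142
```

Emit:
{"method": "drive_tool", "body": {"newtons": 40, "targets": [{"x":0,"y":0,"z":-0.0012,"rx":0,"ry":0,"rz":0,"grip":0.008},{"x":0,"y":0,"z":0,"rx":0,"ry":0,"rz":0,"grip":0.02},{"x":0,"y":0,"z":0,"rx":0,"ry":0,"rz":0,"grip":0.04},{"x":0,"y":0,"z":0,"rx":0,"ry":0,"rz":0,"grip":0.06},{"x":0,"y":0,"z":0,"rx":0,"ry":0,"rz":0,"grip":0.06},{"x":0,"y":0,"z":0.02,"rx":0,"ry":0,"rz":0,"grip":0.06},{"x":0,"y":0,"z":0.03,"rx":0,"ry":0,"rz":0,"grip":0.06},{"x":0,"y":0,"z":0.04,"rx":0,"ry":0,"rz":0,"grip":0.06},{"x":0,"y":0,"z":0.04,"rx":0,"ry":0,"rz":0,"grip":0.06}]}}

```text
time_s: 20.35
position: [0.5026, -0.0135, 0.2142]
tool_rot: [-3.141, 0.0, 1.665]
ft_force: [0.7, 0.6, 0.2]
opening: 0.0602
```

Emit:
{"method": "drive_tool", "body": {"targets": [{"x":-0.01,"y":0.04,"z":0.02,"rx":0,"ry":0,"rz":0,"grip":0.06},{"x":-0.01,"y":0.04,"z":0.02,"rx":0,"ry":0,"rz":0,"grip":0.06},{"x":-0.01,"y":0.04,"z":0.0,"rx":0,"ry":0,"rz":0,"grip":0.06},{"x":-0.01,"y":0.04,"z":0,"rx":0,"ry":0,"rz":0,"grip":0.06},{"x":-0.01,"y":0.04,"z":0,"rx":0,"ry":0,"rz":0,"grip":0.06},{"x":-0.01,"y":0.04,"z":0,"rx":0,"ry":0,"rz":0,"grip":0.06},{"x":-0.02,"y":0.04,"z":0,"rx":0,"ry":0,"rz":0,"grip":0.06},{"x":-0.02,"y":0.04,"z":0,"rx":0,"ry":0,"rz":0,"grip":0.06},{"x":-0.02,"y":0.04,"z":0,"rx":0,"ry":0,"rz":0,"grip":0.06},{"x":0,"y":0,"z":0,"rx":0,"ry":0,"rz":0,"grip":0.06},{"x":0,"y":0,"z":0,"rx":0,"ry":0,"rz":0,"grip":0.06},{"x":0,"y":0,"z":0,"rx":0,"ry":0,"rz":0,"grip":0.06}]}}

```text
time_s: 21.55
position: [0.3837, 0.3455, 0.2529]
tool_rot: [3.141, 0.0, 1.664]
ft_force: [-0.0, -1.0, -0.4]
opening: 0.0599
```

```bash
python3 look.py 16; python3 - <<'E'
import cv2,numpy as np
a=cv2.imread("pics/raw_top16.png")
b=cv2.imread("pics/top0.png")
k=lambda c:cv2.resize(c[105:185,195:285],None,fx=4.4,fy=4.4,interpolation=cv2.INTER_CUBIC)
cv2.imwrite("pics/cmp3.png",np.hstack([k(b),k(a)]))
E
```

```text
21.55 [0.38366827 0.3455339  0.25291303] [3.14128533e+00 4.42406157e-04 1.66393571e+00] [-0.04512064 -0.97675468 -0.44629877] 0.059942004201436
```

View pics/side16.png

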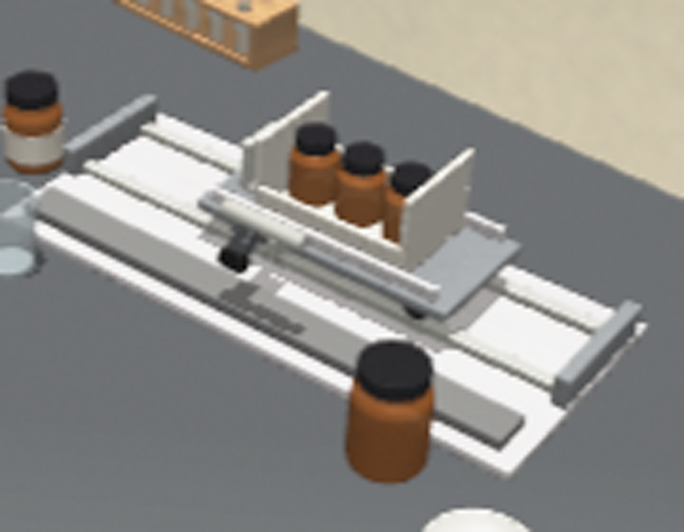

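View pics/cmp3.png

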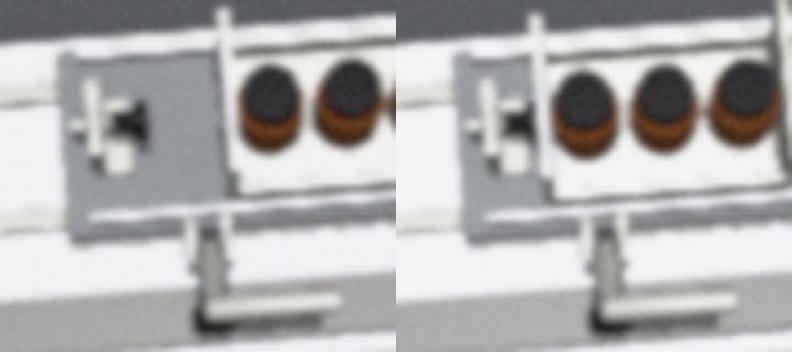

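```bash
python3 -c "
from rig import r
r.hand_in()"
```

```text
the job is handed in; nothing more can be done
```

I locked the brake lever, pushed the tray against its buffer, put the lever back up and handed the job in at about 22 s. No verdict was reported.

- **Brake down:** I pinched the foot bar and carried it along its arc until the force showed it had reached its stop. The side view showed it down and locked.
- **Tray home:** Sliding took about 4 to 5 N. The buffer was felt at about TCP y = -0.103, and I stopped at 9.7 N, which is roughly a 4 mm squeeze. After I let go, the tray still stood against the buffer.
- **Brake up:** I pinched the bar again and raised it to its upper stop, where the wrist force briefly reached about 23 N. I then released it and moved clear.

**Last checks:**
- The top view before and after shows the lever up as at the start, the deck in the same place to about a pixel, and the tray against the buffer.
- The bystanders in the views I looked at had not moved. I did not check the spatula and clamp again.
- The gripper was empty and the wrist force was about 1 N or less, with the arm well away.
- The remaining buffer squeeze of 2 to 3 mm after release is inferred from the forces, not measured.

**One disagreement:** The real fingertips sit about 28 mm higher than the reported TCP, both in the side camera and by contact with the bar. My first pinch therefore closed above the bar and pressed on it with about 16 N, but the lever did not move. I corrected for the offset from then on.

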